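# Tip the front row of brass last bushings into the cup

## Robot

A 6-joint arm with a two-finger parallel gripper is mounted at the origin on the work surface. World frame = base frame: x ahead of the robot, y to its left, z up, the work surface at z = 0. Lengths are in m, angles in rad, forces in N, time in s.
With the tool pointing down it reaches from about 0.25 to 0.775 m from the base axis. Payload 4 kg.
Tool frame: the origin (TCP) lies at the very end of the fingers, on their centre line; the grasp point (between the pads) lies 19 mm behind it (grip_point_offset is the distance from the TCP to the grasp point, in m); x points along the fingers, y is the direction in which the jaws open and shut, and the axes are right-handed (so a half turn about x gives the same grasp; the last joint's range is limited). The gripper opens to 94 mm and grips with 3 to 60 N. Pads are 16 mm wide; open, the fingers measure 119 mm over their backs; the gripper's body (75 mm by 177 mm) begins 78 mm behind the grasp point.
Start: joints at [1.06, 0.087, 1.371, -0, 1.684, -0.103], TCP at [0.218, 0.505, 0.206] pointing down, gripper open.
Joint ranges: [-3.1, 3.1], [-0.76, 2.03], [0.27, 2.55], [-1.08, 4.22], [0.17, 2.65], [-2.57, 2.57]. Speed limits (rad/s): [2.79, 2.79, 3.14, 3.14, 3.14, 3.14].

## Interface

Orientations are given as a unit quaternion [w, x, y, z].
In Python, from plant import * gives the robot as it stands.
- The arm moves only by the tool move_arm, never from a script. Its argument "series" is a list of rows, each an object of numbers: "tx", "ty", "tz": the shift along the tool's x, y, z in mm; "ax", "ay", "az": the turn, a rotation vector about the tool's x, y, z in degrees. A call has 1 to 10 rows; each row shifts and turns the commanded pose from where the row before left it, along the tool's axes as they then stand; what a row does not reach is not made up. A row lasts 1/10 s, in which the tool goes at most 50 mm and 8.59 degrees, less where a joint would pass 70% of its speed; a pose out of reach is approached as far as the arm can. A call with a gripper value outside its range is refused whole. "grip" is the opening, from 0 (shut) to 1 (fully open), set as the call begins (left out, the last holds). The fingers move at their own pace and stop on an object; the grip force is fixed at half the most. Time passes only in rows, so rows that do not move let the fingers close. It gives the time, the measured TCP pose, the force and the opening at its end, in the units of the state.
- get_state(): the state, without advancing time (a new reading comes with each control period).
- snapshot(name): name is "scene" or "side" or "wrist"; returns the picture (400x640x3 uint8, blue, green, red); there is no depth.
- camera_params(name): a dict with "fx", "fy", "cx", "cy" (pixels), "k1" (the pictures are not rectified: a ray, as slopes to the right and down, at radius r is drawn at 1 + k1 r^2 times it, then the intrinsics apply), "rvec" (rotation vector, rad) and "tvec" (3), from world to camera coordinates, as OpenCV has them. Camera axes: x right, y down, z forward; pixel columns grow to the right and rows downward; lengths in m; the calibration is good to about 2 mm. A picture is of the moment at which its call begins: read the wrist's pose just before it. camera_params takes no time and is no camera call; for the wrist camera it gives the pose at the moment of the call.
- sign_off(): hands the job in, once; it reports no verdict.
The state is a dict: "time_s": time; "joint_positions": joint angles; "qd": joint speeds; "effort": joint torques, N m; "eef_pos": TCP position; "ee_rot": TCP orientation; "ft_force": force on the tool from outside, world axes, zero at the start; "moment": the same for the moment, N m; "grip_width": finger opening in m.
Only numpy, scipy, OpenCV 4.12 (cv2) and the standard library are available. Lean on these libraries where they do the work, as an engineer would, in place of code of your own. Each camera call takes 0.05 s, during which the arm holds its last target.

## Task

On the shoemaker's bench, lift the rear handle of the counting tray that holds the brass bushings and tip it forward just enough that its front row of two slides off the open edge into the cup below, while the back row stays behind the red lip. Then lower the tray fully back down and let go; leave the cup where it stands, leave the tray of black bushings alone, and do not touch the brass bushings with the fingers.

Things in the scene. Friction and masses are not known exactly. Their poses are not given: they have to be found in the camera images.
- brass_handle (a point): Middle of the tray's handle: level dark wooden bar, 12 mm thick, 84 long, 60 free between its arms, 88 above the bench. Axes turn with the tray: x forward over the tray to the cup, y along the bar, z up. Hinge axis parallel to y, 130 mm ahead of the bar, 16 below. Rear wall 66 ahead; 80 free below. Lifting about the hinge (to 1.2 rad, about 2 N) tips the tray; let go, it falls back.
- brass_lip (a point): Top middle of the red lip (4 mm high, 4 thick) across the polished floor of the aluminium tray with BRASS bushings (50 mm wide inside, walls 14 high, front edge open and hinged on a fixed wooden stand). Axes as the handle's; the lip is 102 mm ahead of the bar. Bushings start to slide at 16 to 24 degrees of tilt; past about 45 the back row topples over the lip. 30 to 35 is right.
- brass_front_left: Brass bushing for a shoe last: upright cylinder 18 mm in diameter, 24 mm high, about 35 g, black bore on top; the left one (+y side of the tray) of the front row, between the red lip and the open edge. Origin at the centre of its underside.
- brass_front_right: Brass bushing like the others; the right one (-y side of the tray) of the front row, between the red lip and the open edge. Origin at the centre of its underside.
- brass_back_left: Brass bushing for a shoe last: upright cylinder 18 mm in diameter, 24 mm high, about 35 g, black bore on top; the left one (+y side of the tray) of the back row, behind the red lip. Origin at the centre of its underside.
- brass_back_right: Brass bushing like the others; the right one (-y side of the tray) of the back row, behind the red lip. Origin at the centre of its underside.
- brass_cup: White open round cup, 84 mm across the rim, 55 mm high, 3 mm wall, loose on the bench under the open front edge of the brass tray, already in the right place. Origin at the centre of its underside. The tray's edge is 17 mm above its rim.
- dark_handle (a point): The same handle point on the other tray, of the same make, which holds BLACK bushings over its own white cup: to be left alone. Same axes and sizes as brass_handle.
There are look-alikes about, which are no part of the job. Leave any purple look-alike of the part that bears brass_handle alone.

How it is judged:
By the outcome, as a careful person would: the job done as asked, in the order asked, and still so for the second after the job is handed in, with the robot touching nothing.
It also fails if it takes over 38 s, if anything falls off the work surface, if the arm or the gripper's body presses on something with over 40 N, if the wrist force passes 120 N, or if a joint passes its speed limit or range.

## Working session

There is one attempt and no reset: what is moved stays moved. The work goes in short steps, Python scripts to look and compute and a tool call to move; the robot and the scene stay as the last step left them, time stands still between calls to the robot, and variables do not carry over. Pictures are saved under pics/ and viewed, and the job is handed in when it is done.

Besides the shell and the picture viewer there is one more tool, called after "Emit:" in YAML: its name, and indented under it one key for each argument. move_arm: Moves the arm, as the interface text tells. Its arguments: {"type":"object","properties":{"series":{"type":"array","items":{"type":"object","properties":{"tx":{"type":"number"},"ty":{"type":"number"},"tz":{"type":"number"},"ax":{"type":"number"},"ay":{"type":"number"},"az":{"type":"number"}}}},"grip":{"type":"number"}},"required":["series"]}

```bash
ls; mkdir -p pics
python3 - <<'E'
from plant import *
import cv2
s=get_state();print(s)
for n in("scene","side","wrist"):
    p=camera_params(n);print(n,p)
    cv2.imwrite(f"pics/{n}0.png",snapshot(n))
E
```

```text
pics
{'time_s': 0.0, 'joint_positions': array([ 1.05987927e+00,  8.79488806e-02,  1.37222163e+00, -1.82032429e-05,
        1.68358220e+00, -1.03117130e-01]), 'qd': array([-0.00105053, -0.00275377,  0.00108795, -0.00023191,  0.00228954,
        0.00132027]), 'effort': array([ 9.08611237e-04, -3.40192080e+01, -3.02426147e+01,  7.19414558e-02,
        3.28296621e-02, -1.70158528e-04]), 'eef_pos': array([0.21788068, 0.50442046, 0.20432407]), 'ee_rot': array([ 0.69223333,  0.14245278,  0.69268274, -0.14391261]), 'ft_force': array([-0.14793863,  0.54861166, -0.60405157]), 'moment': array([-0.00385521,  0.00327356, -0.01545224]), 'grip_width': 0.094360775714958}
scene {'fx': 460.15158875351904, 'fy': 460.15158875351904, 'cx': 314.57421318008653, 'cy': 201.16532899779273, 'k1': -0.0049682058328545916, 'rvec': array([ 1.1749914 ,  2.40957528, -0.92893623]), 'tvec': array([ 0.52682187, -0.15475471,  1.37952573])}
side {'fx': 360.8488692630539, 'fy': 360.8488692630539, 'cx': 314.3504949538126, 'cy': 202.8795559051905, 'k1': -0.038374598002230496, 'rvec': array([ 0.19032728, -2.79173901,  1.3019714 ]), 'tvec': array([0.50883402, 0.2774647 , 0.90014632])}
wrist {'fx': 321.21290565565556, 'fy': 321.21290565565556, 'cx': 320.23059427839047, 'cy': 198.90321779037347, 'k1': -0.046678859796805985, 'rvec': array([-2.44790903, -1.60937066, -0.19498856]), 'tvec': array([-0.54965437, -0.02517986,  0.39119336])}
```

View pics/scene0.png

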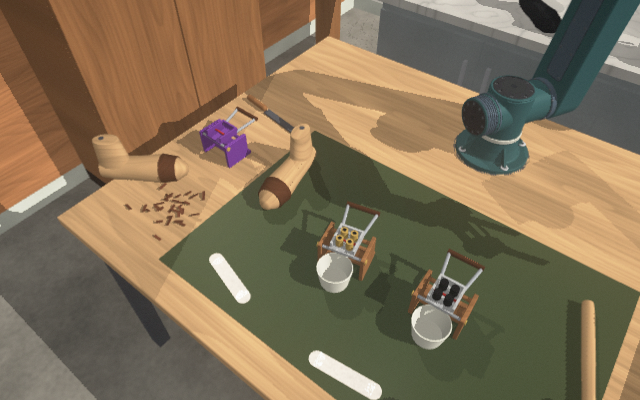

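View pics/side0.png

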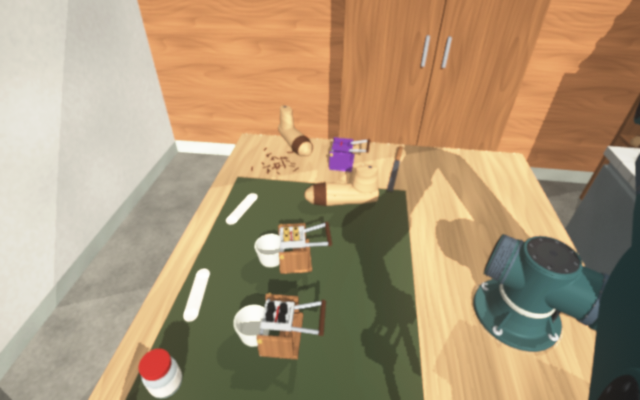

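View pics/wrist0.png

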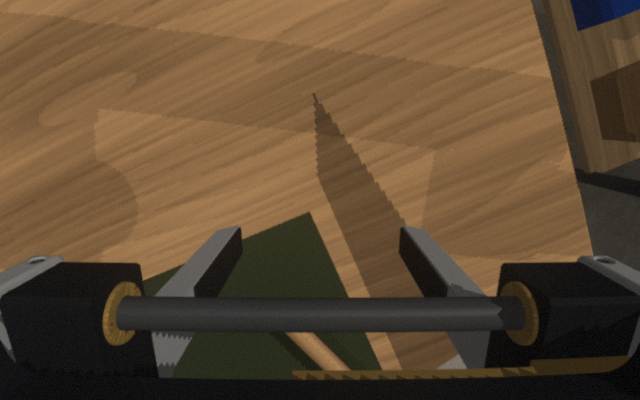

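Scene: the brass tray is at about (347,238) with its handle near (362,210). The black tray is at (445,290) with its handle near (465,260). The purple look-alike is at (225,140) with its handle near (240,118). I choose the handle at (362,210) and check it in a close crop.

Run:
```python
import cv2,numpy as np
a=cv2.imread("pics/scene0.png")[190:310,290:410]
b=cv2.imread("pics/side0.png")[205:285,245:345]
cv2.imwrite("pics/c0.png",np.hstack([cv2.resize(a,(400,400),interpolation=2),cv2.resize(b,(400,320),interpolation=2)[:,:] if 0 else cv2.copyMakeBorder(cv2.resize(b,(400,320),interpolation=2),0,80,0,0,0)]))
```

```text
(no output)
```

View pics/c0.png

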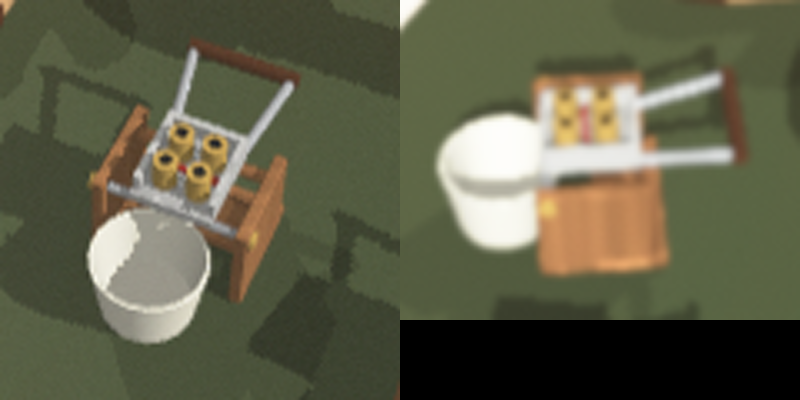

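The crop confirms it: four brass bushings with black bores, a red lip, and the dark bar from (193,45) to (297,80) in the crop. Next I measure the bar in both views.

```bash
cat > h.py <<'E'
import numpy as np,cv2
from scipy.spatial.transform import Rotation as R
from plant import *
def ray(p,uv):
    K=np.array([[p['fx'],0,p['cx']],[0,p['fy'],p['cy']],[0,0,1]])
    n=cv2.undistortPoints(np.array([[uv]],float),K,np.array([p['k1'],0,0,0.]))[0,0]
    M=cv2.Rodrigues(p['rvec'])[0]; o=-M.T@p['tvec']; d=M.T@np.array([n[0],n[1],1]); return o,d/np.linalg.norm(d)
def plane(p,uv,z):
    o,d=ray(p,uv); return o+d*(z-o[2])/d[2]
def tri(r):
    A=sum(np.eye(3)-np.outer(d,d) for o,d in r);b=sum((np.eye(3)-np.outer(d,d))@o for o,d in r);x=np.linalg.solve(A,b)
    return x,[np.linalg.norm((np.eye(3)-np.outer(d,d))@(x-o)) for o,d in r]
def proj(p,X):
    K=np.array([[p['fx'],0,p['cx']],[0,p['fy'],p['cy']],[0,0,1]])
    return cv2.projectPoints(np.array([X],float),p['rvec'],p['tvec'],K,np.array([p['k1'],0,0,0.]))[0][0,0]
E
python3 - <<'E'
from h import *
ends={}
for n,(x0,y0,x1,y1) in {"scene":(343,200,385,218),"side":(321,218,336,250)}.items():
    im=cv2.imread(f"pics/{n}0.png").astype(int)[y0:y1,x0:x1]
    b,g,r=im[...,0],im[...,1],im[...,2]
    m=((r-g>15)&(r<170)).astype(np.uint8)
    k,l,st,c=cv2.connectedComponentsWithStats(m)
    i=1+np.argmax(st[1:,4]); ys,xs=np.where(l==i); P=np.c_[xs+x0,ys+y0].astype(float)
    q=cv2.minAreaRect(P.astype(np.float32)); print(n,st[i],q)
    c=np.array(q[0]); bx=cv2.boxPoints(q); e=[bx[i]-bx[i-1] for i in(0,1)]; L=max(e,key=np.linalg.norm)
    t=sorted([c-L/2,c+L/2],key=lambda v:v[0] if n=="scene" else v[1]); ends[n]=[c]+t
    p=camera_params(n)
    for v in ends[n]: print(v,plane(p,v,.088))
ps,pd=camera_params("scene"),camera_params("side")
for i in range(3): print(tri([ray(ps,ends["scene"][i]),ray(pd,ends["side"][i])]))
E
```

```text
scene [  4   1  33  15 130] ((362.7499694824219, 208.25), (34.46882247924805, 3.7947323322296143), 18.434947967529297)
[362.74996948 208.25      ] [ 0.49367543 -0.13222435  0.088     ]
[346.39996338 202.80000305] [ 0.50348423 -0.1737663   0.088     ]
[379.09997559 213.69999695] [ 0.48407762 -0.09157758  0.088     ]
side [ 5  4  6 24 84] ((327.9120178222656, 233.5159912109375), (23.344552993774414, 3.9354801177978516), 79.69515228271484)
[327.91201782 233.51599121] [ 0.49363978 -0.12922374  0.088     ]
[325.82400513 222.03199768] [ 0.50444947 -0.17439055  0.088     ]
[330.00003052 244.99998474] [ 0.48354187 -0.08703831  0.088     ]
(array([ 0.49338702, -0.1320017 ,  0.08646156]), [np.float64(0.0009700815241226021), np.float64(0.0009700815241226393)])
(array([ 0.50433666, -0.17320909,  0.08912215]), [np.float64(1.2663280038467386e-05), np.float64(1.2663280038437564e-05)])
(array([ 0.48316837, -0.09141294,  0.08518737]), [np.float64(0.0013960010881171486), np.float64(0.0013960010881172403)])
```

Run:
```python
from h import *
C={}
for n,(x0,y0,x1,y1) in {"scene":(330,225,370,255),"side":(280,222,310,250)}.items():
    im=cv2.imread(f"pics/{n}0.png").astype(int)[y0:y1,x0:x1]
    b,g,r=im[...,0],im[...,1],im[...,2]
    m=((r-g>60)&(r-b>40)&(abs(g-b)<35)).astype(np.uint8); ys,xs=np.where(m); print(n,len(xs),np.c_[xs+x0,ys+y0].tolist()[:40])
    C[n]=(xs.mean()+x0,ys.mean()+y0); print(C[n],plane(camera_params(n),C[n],.078))
print(tri([ray(camera_params(n),C[n]) for n in C]))
H=np.array([.494,-.131,.088])
for yaw in (10,12,13.5,15):
    a=np.radians(yaw); x=np.array([np.cos(a),np.sin(a),0])
    print(yaw,[proj(camera_params(n),H+.102*x-[0,0,.010]).round(1) for n in C],[proj(camera_params(n),H+.13*x-[0,0,.016]).round(1) for n in C])
s=get_state();q=s['ee_rot'];M=R.from_quat([q[1],q[2],q[3],q[0]]).as_matrix();print(M.round(3)); print(np.degrees(np.arctan2(M[1,1],M[0,1])))
```

```text
scene 7 [[344, 239], [343, 240], [344, 240], [345, 240], [345, 241], [354, 243], [354, 244]]
(np.float64(347.0), np.float64(241.0)) [ 0.59101236 -0.1089086   0.078     ]
side 11 [[290, 232], [291, 232], [290, 233], [291, 233], [290, 234], [291, 234], [291, 235], [291, 236], [291, 237], [291, 238], [291, 239]]
(np.float64(290.72727272727275), np.float64(234.8181818181818)) [ 0.59623567 -0.12002793  0.078     ]
(array([ 0.5949595 , -0.10744956,  0.08755193]), [np.float64(0.0026227676113591723), np.float64(0.0026227676113592183)])
10 [array([344.6, 241. ]), array([290.9, 236.6])] [array([339.1, 251.3]), array([280.9, 238.4])]
12 [array([346. , 241.6]), array([290.9, 237.5])] [array([340.9, 252.1]), array([280.9, 239.6])]
13.5 [array([347.1, 242. ]), array([291. , 238.2])] [array([342.3, 252.6]), array([280.9, 240.5])]
15 [array([348.1, 242.3]), array([291. , 238.9])] [array([343.7, 253.1]), array([280.9, 241.3])]
[[-0.001  0.397  0.918]
 [-0.001  0.918 -0.397]
 [-1.    -0.002 -0.   ]]
66.63597692957994
```

Emit:
move_arm:
  series:
    - {"ty": -32, "tz": 34}
    - {"ty": -32, "tz": 34}
    - {"ty": -32, "tz": 34}
    - {"ty": -32, "tz": 34}
    - {"ty": -32, "tz": 34}
    - {"ty": -32, "tz": 34}
    - {"ty": -32, "tz": 34}
    - {"ty": -32, "tz": 34}
    - {"ty": -32, "tz": 34}
    - {"ty": -32, "tz": 34}

```text
invalid input at $.series[0]: expected keys tx, ty, tz, ax, ay, az
```

Emit:
move_arm:
  series:
    - {"ty": -32, "tz": 34}
    - {"ty": -32, "tz": 34}
    - {"ty": -32, "tz": 34}
    - {"ty": -32, "tz": 34}
    - {"ty": -25, "tz": 30}
    - {"ax": 8}
    - {"ax": 8}
    - {"ax": 8}
    - {"ax": 8}
    - {"ax": 8}

```text
invalid input at $.series[0]: expected keys tx, ty, tz, ax, ay, az
```

Emit:
move_arm:
  series:
    - {"ax": 8}
    - {"ax": 5.6}
    - {}
    - {}

```text
invalid input at $.series[0]: expected keys tx, ty, tz, ax, ay, az
```

Run:
```python
from h import *
s=get_state();print(s)
import pickle
D={'s':s,'wp':camera_params("wrist")}
for n in("wrist","scene","side"):
    im=snapshot(n); cv2.imwrite(f"pics/{n}1.png",im)
pickle.dump(D,open("d1.pkl","wb"))
```

```text
{'time_s': 0.15, 'joint_positions': array([ 1.05992326e+00,  8.78079310e-02,  1.37189119e+00, -1.11094083e-05,
        1.68359524e+00, -1.03095037e-01]), 'qd': array([ 4.50564666e-04, -1.97131578e-03, -4.86581090e-03,  9.74808206e-05,
       -2.89532266e-04, -1.68784690e-03]), 'effort': array([ 8.36311810e-04, -3.40642297e+01, -3.02792573e+01,  7.17675593e-02,
        3.04715463e-02, -1.01009996e-04]), 'eef_pos': array([0.21791441, 0.50453487, 0.20456871]), 'ee_rot': array([ 0.69228173,  0.14260018,  0.6926379 , -0.14374957]), 'ft_force': array([-0.49266949, -0.71046829, -0.59428555]), 'moment': array([-0.01873489, -0.03727856,  0.00681012]), 'grip_width': 0.0939679474518403}
```

View pics/wrist1.png

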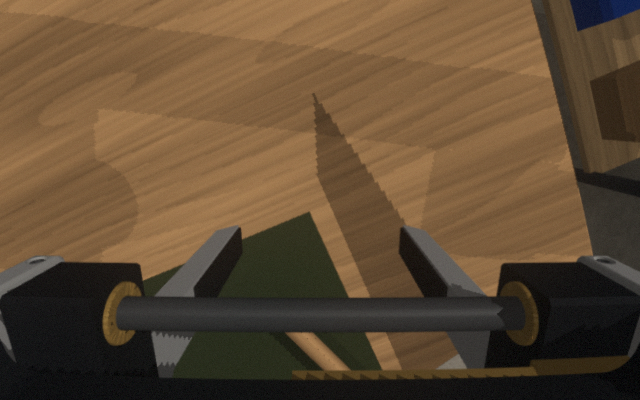

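View pics/side1.png

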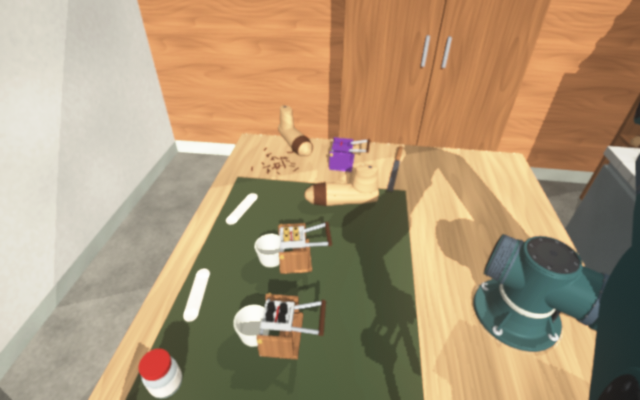

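The moves were refused because every row needs all six keys, so nothing has moved: the side view is unchanged.

Emit:
move_arm:
  series:
    - {"tx": 0, "ty": -32, "tz": 34, "ax": 0, "ay": 0, "az": 0}
    - {"tx": 0, "ty": -32, "tz": 34, "ax": 0, "ay": 0, "az": 0}
    - {"tx": 0, "ty": -32, "tz": 34, "ax": 0, "ay": 0, "az": 0}
    - {"tx": 0, "ty": -32, "tz": 34, "ax": 0, "ay": 0, "az": 0}
    - {"tx": 0, "ty": -32, "tz": 34, "ax": 0, "ay": 0, "az": 0}
    - {"tx": 0, "ty": -32, "tz": 34, "ax": 0, "ay": 0, "az": 0}
    - {"tx": 0, "ty": -32, "tz": 34, "ax": 0, "ay": 0, "az": 0}
    - {"tx": 0, "ty": -32, "tz": 34, "ax": 0, "ay": 0, "az": 0}
    - {"tx": 0, "ty": -32, "tz": 34, "ax": 0, "ay": 0, "az": 0}
    - {"tx": 0, "ty": -32, "tz": 34, "ax": 0, "ay": 0, "az": 0}

```text
time_s: 1.3
eef_pos: [0.4037, 0.0745, 0.2058]
ee_rot: [0.693, 0.143, 0.692, -0.143]
ft_force: [1.3, -0.3, -0.2]
grip_width: 0.0941
```

Emit:
move_arm:
  series:
    - {"tx": 0, "ty": -32, "tz": 34, "ax": 0, "ay": 0, "az": 0}
    - {"tx": 0, "ty": -32, "tz": 34, "ax": 0, "ay": 0, "az": 0}
    - {"tx": 0, "ty": -32, "tz": 34, "ax": 0, "ay": 0, "az": 0}
    - {"tx": 0, "ty": -32, "tz": 34, "ax": 0, "ay": 0, "az": 0}
    - {"tx": 0, "ty": -25, "tz": 30, "ax": 0, "ay": 0, "az": 0}
    - {"tx": 0, "ty": 0, "tz": 0, "ax": 8, "ay": 0, "az": 0}
    - {"tx": 0, "ty": 0, "tz": 0, "ax": 8, "ay": 0, "az": 0}
    - {"tx": 0, "ty": 0, "tz": 0, "ax": 8, "ay": 0, "az": 0}
    - {"tx": 0, "ty": 0, "tz": 0, "ax": 8, "ay": 0, "az": 0}
    - {"tx": 0, "ty": 0, "tz": 0, "ax": 8, "ay": 0, "az": 0}

```text
time_s: 2.3
eef_pos: [0.495, -0.1301, 0.2054]
ee_rot: [0.601, 0.373, 0.601, -0.373]
ft_force: [-0.3, 0.0, 0.3]
grip_width: 0.0938
```

Emit:
move_arm:
  series:
    - {"tx": 0, "ty": 0, "tz": 0, "ax": 8, "ay": 0, "az": 0}
    - {"tx": 0, "ty": 0, "tz": 0, "ax": 5.6, "ay": 0, "az": 0}
    - {"tx": 0, "ty": 0, "tz": 0, "ax": 0, "ay": 0, "az": 0}
    - {"tx": 0, "ty": 0, "tz": 0, "ax": 0, "ay": 0, "az": 0}

```text
time_s: 2.7
eef_pos: [0.495, -0.13, 0.2054]
ee_rot: [0.554, 0.439, 0.554, -0.439]
ft_force: [0.5, -0.3, 1.1]
grip_width: 0.094
```

Run:
```python
from h import *
s=get_state();print(s)
import pickle
D={'s':s,'wp':camera_params("wrist")}
for n in("wrist","side"):
    im=snapshot(n); cv2.imwrite(f"pics/{n}2.png",im)
pickle.dump(D,open("d2.pkl","wb"))
```

```text
{'time_s': 2.7, 'joint_positions': array([-3.67629646e-01,  1.92692186e-03,  1.45945834e+00,  8.87859936e-05,
        1.68021145e+00, -5.97218991e-01]), 'qd': array([-5.14252544e-04, -4.81109395e-04,  8.52066282e-06,  4.91338077e-04,
       -1.28174685e-03,  4.42527207e-03]), 'effort': array([-1.84233184e-03, -3.03033972e+01, -3.02184927e+01,  5.26492065e-02,
        5.51840058e-02,  2.31758330e-02]), 'eef_pos': array([ 0.49503595, -0.12997165,  0.20544091]), 'ee_rot': array([ 0.55397197,  0.43946447,  0.55399333, -0.43940577]), 'ft_force': array([ 0.54307143, -0.33701097,  1.0542595 ]), 'moment': array([-0.07918312,  0.05045891, -0.03888635]), 'grip_width': 0.09403445125851168}
```

View pics/wrist2.png

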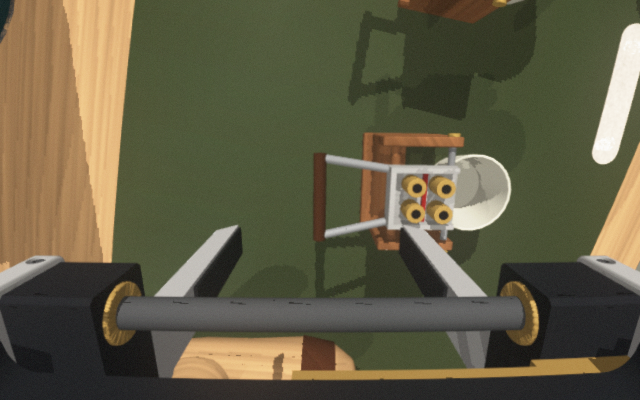

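View pics/side2.png

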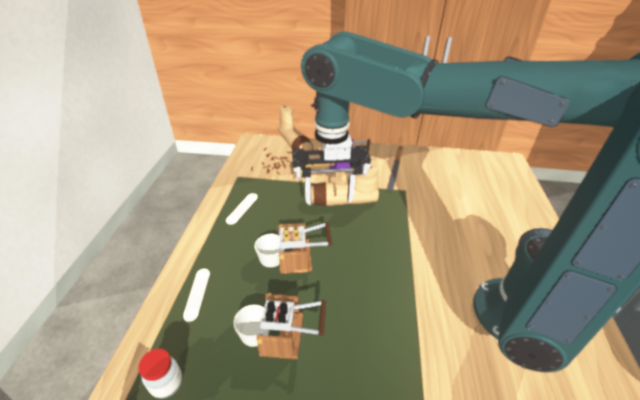

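Wrist view: the brass tray has its bar from (320,153) to (319,240), between the fingers' columns, with the bushings at (415–443, 187–214). I measure the bar from this view.

Run:
```python
from h import *
import pickle
D=pickle.load(open("d2.pkl","rb"));p=D['wp']
im=cv2.imread("pics/wrist2.png").astype(int);x0,y0=305,140;s=im[140:250,305:335]
m=((s[...,2]-s[...,1]>15)).astype(np.uint8);k,l,st,c=cv2.connectedComponentsWithStats(m);i=1+np.argmax(st[1:,4]);ys,xs=np.where(l==i)
q=cv2.minAreaRect(np.c_[xs+x0,ys+y0].astype(np.float32));print(q,st[i])
b=cv2.boxPoints(q);b=b[np.argsort(b[:,1])];e1=(b[0]+b[1])/2;e2=(b[2]+b[3])/2
for e in(q[0],e1,e2):print(plane(p,e,.088),plane(p,e,.094))
r=np.diff([plane(p,e1,.094)[:2],plane(p,e2,.094)[:2]],axis=0)[0];print(np.linalg.norm(r),np.degrees(np.arctan2(r[0],-r[1])))
print("tcp px",proj(p,D['s']['eef_pos']),proj(camera_params("side"),D['s']['eef_pos']))
M=cv2.Rodrigues(p['rvec'])[0];print("cam",-M.T@p['tvec'],M[2])
for uv in((424,193),):print(plane(p,uv,.078))
for uv in((350,350),):print(plane(p,uv,.05))
ps=camera_params("scene");
print("tri",tri([ray(p,q[0]),ray(ps,(362.75,208.25)),ray(camera_params('side'),(327.9,233.5))]))
```

```text
((319.5, 196.5), (87.0, 11.0), 90.0) [  9  13  12  88 960]
[ 0.49480296 -0.13131706  0.088     ] [ 0.4944851  -0.12990121  0.094     ]
[ 0.48543568 -0.09112277  0.088     ] [ 0.48530682 -0.09051793  0.094     ]
[ 0.50482139 -0.17431083  0.088     ] [ 0.50430139 -0.17202748  0.094     ]
0.08369348927691347 13.117802079241297
tcp px [320.0062007  240.68134116] [328.60892616 200.39788759]
cam [ 0.47904958 -0.06114651  0.38536441] [ 0.05535947 -0.23592056 -0.97019422]
[ 0.59492876 -0.10675504  0.078     ]
[ 0.57772796 -0.32159767  0.05      ]
tri (array([ 0.49407823, -0.13153598,  0.08718539]), [np.float64(0.0007676264820267394), np.float64(0.0011292917478236447), np.float64(0.0010511725187375112)])
```

Emit:
move_arm:
  grip: 0.4
  series:
    - {"tx": 25, "ty": 0, "tz": 0, "ax": 0, "ay": 0, "az": 0}
    - {"tx": 25, "ty": 0, "tz": 0, "ax": 0, "ay": 0, "az": 0}
    - {"tx": 10, "ty": 0, "tz": 0, "ax": 0, "ay": 0, "az": 0}
    - {"tx": 0, "ty": 0, "tz": 0, "ax": 0, "ay": 0, "az": 0}
    - {"tx": 20, "ty": 0, "tz": 0, "ax": 0, "ay": 0, "az": 0}
    - {"tx": 20, "ty": 0, "tz": 0, "ax": 0, "ay": 0, "az": 0}
    - {"tx": 20, "ty": 0, "tz": 0, "ax": 0, "ay": 0, "az": 0}
    - {"tx": 16, "ty": 0, "tz": 0, "ax": 0, "ay": 0, "az": 0}
    - {"tx": 0, "ty": 0, "tz": 0, "ax": 0, "ay": 0, "az": 0}
    - {"tx": 0, "ty": 0, "tz": 0, "ax": 0, "ay": 0, "az": 0}

```text
time_s: 3.8
eef_pos: [0.4959, -0.1303, 0.0708]
ee_rot: [0.554, 0.44, 0.553, -0.44]
ft_force: [0.4, 0.0, -0.2]
grip_width: 0.0376
```

Run:
```python
from h import *
a=snapshot("wrist");b=snapshot("side");c=snapshot("scene")
cv2.imwrite("pics/3.png",np.hstack([a[100:380,200:520],np.vstack([cv2.resize(b[180:290,220:360],(356,280),interpolation=2)])]))
cv2.imwrite("pics/3c.png",cv2.resize(c[130:310,270:430],(533,600),interpolation=2))
```

```text
(no output)
```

View pics/3.png

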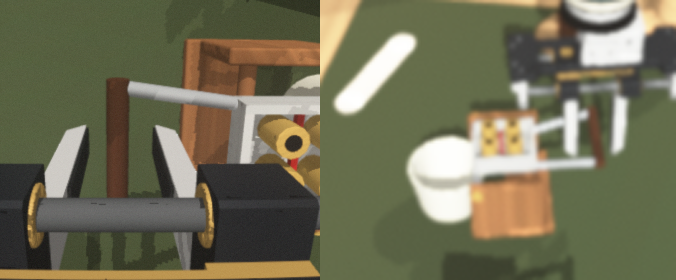

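View pics/3c.png

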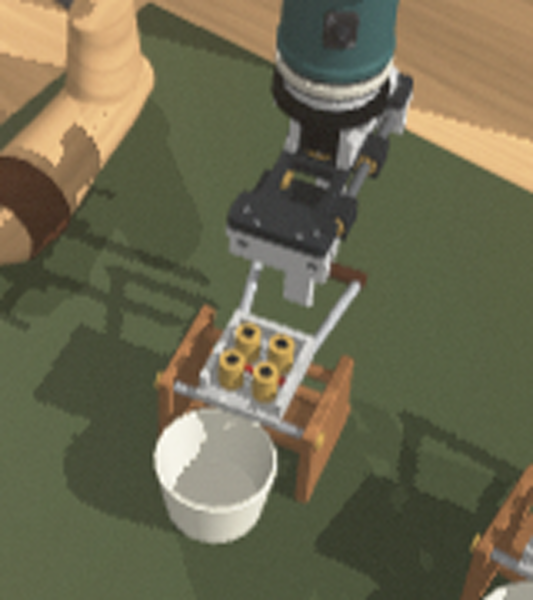

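The fingers straddle the bar: in the crop the bar is at column 117, and the pads are at about 87 and 155. I lower 2 mm and close.

Emit:
move_arm:
  grip: 0.0
  series:
    - {"tx": 2, "ty": -1, "tz": 0, "ax": 0, "ay": 0, "az": 0}
    - {"tx": 0, "ty": 0, "tz": 0, "ax": 0, "ay": 0, "az": 0}
    - {"tx": 0, "ty": 0, "tz": 0, "ax": 0, "ay": 0, "az": 0}
    - {"tx": 0, "ty": 0, "tz": 0, "ax": 0, "ay": 0, "az": 0}
    - {"tx": 0, "ty": 0, "tz": 0, "ax": 0, "ay": 0, "az": 0}
    - {"tx": 0, "ty": 0, "tz": 0, "ax": 0, "ay": 0, "az": 0}

```text
time_s: 4.55
eef_pos: [0.4941, -0.1302, 0.0676]
ee_rot: [0.554, 0.44, 0.554, -0.44]
ft_force: [0.1, -0.6, 1.2]
grip_width: 0.0107
```

Run:
```python
from h import *
s=get_state();print(s['eef_pos'],s['ft_force'],s['moment'],s['grip_width'])
M=R.from_quat(np.roll(s['ee_rot'],-1)).as_matrix();print(M.round(3))
# tray: hinge from grasp in tool frame: 130 along tool y, +16 along tool x beyond grasp; TCP 19 beyond grasp.
# tool x down, y forward, z = x cross y. rotation about tray +y : axis world
ax=np.array([-np.sin(np.radians(13.1)),np.cos(np.radians(13.1)),0]);print("axis in tool",(M.T@ax).round(3))
# hinge rel TCP in tool: (16-19, 130, 0). Step a about tool z sign sg
h=np.array([-3,130,0.])
sg=np.sign((M.T@ax)[2])
for a in(1,2,4,6,8):
    Ra=R.from_rotvec([0,0,np.radians(sg*a)]).as_matrix()
    print(a,sg,(h-Ra@h).round(2))
```

```text
[ 0.49406378 -0.13021283  0.06758008] [ 0.13312665 -0.58067738  1.15830691] [-0.05284078  0.15734886 -0.01098519] 0.010736043779852074
[[-0.     0.974  0.226]
 [ 0.     0.226 -0.974]
 [-1.    -0.    -0.   ]]
axis in tool [ 0.    -0.001 -1.   ]
1 -1.0 [-2.27 -0.03  0.  ]
2 -1.0 [-4.54 -0.03  0.  ]
4 -1.0 [-9.08  0.11  0.  ]
6 -1.0 [-13.61   0.4    0.  ]
8 -1.0 [-18.12   0.85   0.  ]
```

Gripped: the opening is 10.7 mm on the 12 mm bar, with low forces. I lift about the hinge, 2° per row.

Emit:
move_arm:
  series:
    - {"tx": -4.5, "ty": 0, "tz": 0, "ax": 0, "ay": 0, "az": -2}
    - {"tx": -4.5, "ty": 0, "tz": 0, "ax": 0, "ay": 0, "az": -2}
    - {"tx": -4.5, "ty": 0, "tz": 0, "ax": 0, "ay": 0, "az": -2}
    - {"tx": -4.6, "ty": 0, "tz": 0, "ax": 0, "ay": 0, "az": -2}
    - {"tx": -4.5, "ty": 0, "tz": 0, "ax": 0, "ay": 0, "az": -2}
    - {"tx": -4.6, "ty": 0, "tz": 0, "ax": 0, "ay": 0, "az": -2}
    - {"tx": 0, "ty": 0, "tz": 0, "ax": 0, "ay": 0, "az": 0}

```text
time_s: 5.25
eef_pos: [0.4957, -0.1298, 0.0942]
ee_rot: [0.504, 0.379, 0.597, -0.496]
ft_force: [-3.7, -1.5, -0.1]
grip_width: 0.011
```

```bash
cat > look.py <<'E'
from h import *
import sys
k=sys.argv[1]
s=get_state();M=R.from_quat(np.roll(s['ee_rot'],-1)).as_matrix()
print(s['time_s'],s['eef_pos'],s['ft_force'].round(1),s['moment'].round(2),s['grip_width'],s['joint_positions'].round(2),"tilt",np.degrees(np.arctan2(-M[:,0]@[.974,.227,0],-M[2,0])))
b=snapshot("side");c=snapshot("scene")
cv2.imwrite(f"pics/L{k}.png",np.hstack([cv2.resize(b[190:290,230:350],(420,350),interpolation=2),cv2.resize(c[190:310,290:410],(350,350),interpolation=2)]))
E
python3 look.py a
```

```text
5.25 [ 0.49573112 -0.12982513  0.09420074] [-3.7 -1.5 -0.1] [-0.29  0.53  0.01] 0.01101261690216456 [-0.29  0.2   1.48 -0.11  1.64 -0.52] tilt 12.210479580462044
```

View pics/La.png

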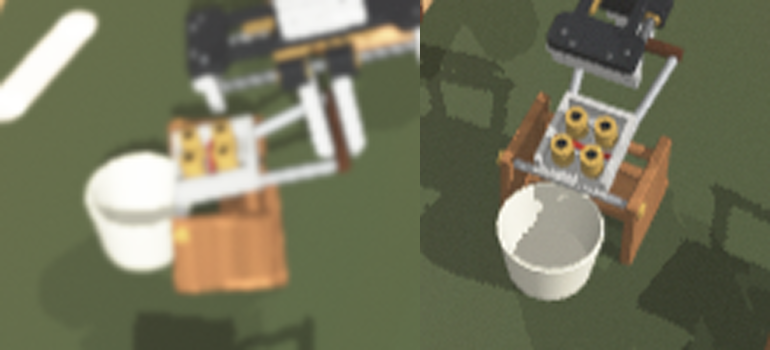

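At 12° the grip holds, the forces are small and all four bushings are still in place. I continue to 32°.

Emit:
move_arm:
  series:
    - {"tx": -4.5, "ty": 0, "tz": 0, "ax": 0, "ay": 0, "az": -2}
    - {"tx": -4.6, "ty": 0, "tz": 0, "ax": 0, "ay": 0, "az": -2}
    - {"tx": -4.5, "ty": 0, "tz": 0, "ax": 0, "ay": 0, "az": -2}
    - {"tx": -4.6, "ty": 0, "tz": 0, "ax": 0, "ay": 0, "az": -2}
    - {"tx": -4.5, "ty": 0, "tz": 0, "ax": 0, "ay": 0, "az": -2}
    - {"tx": -4.6, "ty": 0, "tz": 0, "ax": 0, "ay": 0, "az": -2}
    - {"tx": -4.5, "ty": 0, "tz": 0, "ax": 0, "ay": 0, "az": -2}
    - {"tx": -4.6, "ty": 0, "tz": 0, "ax": 0, "ay": 0, "az": -2}
    - {"tx": -4.5, "ty": 0, "tz": 0, "ax": 0, "ay": 0, "az": -2}
    - {"tx": -4.6, "ty": 0, "tz": 0, "ax": 0, "ay": 0, "az": -2}

```text
time_s: 6.35
eef_pos: [0.5112, -0.1264, 0.1374]
ee_rot: [0.41, 0.27, 0.654, -0.576]
ft_force: [-4.5, -2.0, 1.9]
grip_width: 0.0108
```

Emit:
move_arm:
  series:
    - {"tx": 0, "ty": 0, "tz": 0, "ax": 0, "ay": 0, "az": 0}
    - {"tx": 0, "ty": 0, "tz": 0, "ax": 0, "ay": 0, "az": 0}
    - {"tx": 0, "ty": 0, "tz": 0, "ax": 0, "ay": 0, "az": 0}
    - {"tx": 0, "ty": 0, "tz": 0, "ax": 0, "ay": 0, "az": 0}
    - {"tx": 0, "ty": 0, "tz": 0, "ax": 0, "ay": 0, "az": 0}
    - {"tx": 0, "ty": 0, "tz": 0, "ax": 0, "ay": 0, "az": 0}

```text
time_s: 6.95
eef_pos: [0.5111, -0.1264, 0.1373]
ee_rot: [0.41, 0.27, 0.653, -0.576]
ft_force: [-4.7, -1.5, 2.8]
grip_width: 0.0109
```

```bash
python3 look.py b
```

```text
6.95 [ 0.51112715 -0.12642502  0.1372983 ] [-4.7 -1.5  2.8] [-0.29  0.78  0.03] 0.01089049757878016 [-0.2   0.46  1.15 -0.25  2.04 -0.48] tilt 32.076409618870095
```

View pics/Lb.png

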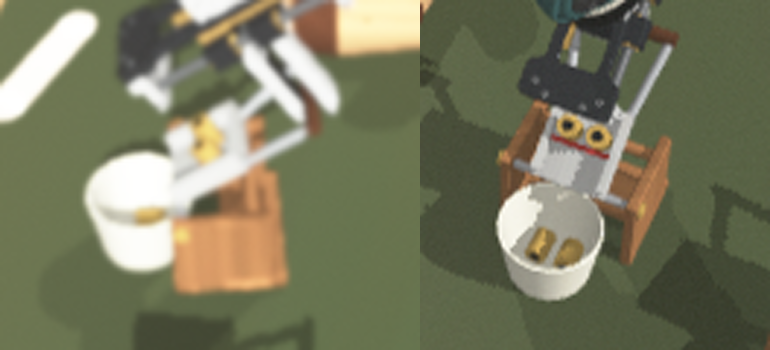

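Two bushings lie in the cup, and the back row stands behind the red lip at 32°. I lower about the same hinge.

Emit:
move_arm:
  series:
    - {"tx": 4.5, "ty": 0.2, "tz": 0, "ax": 0, "ay": 0, "az": 2}
    - {"tx": 4.6, "ty": 0.2, "tz": 0, "ax": 0, "ay": 0, "az": 2}
    - {"tx": 4.5, "ty": 0.2, "tz": 0, "ax": 0, "ay": 0, "az": 2}
    - {"tx": 4.6, "ty": 0.2, "tz": 0, "ax": 0, "ay": 0, "az": 2}
    - {"tx": 4.5, "ty": 0.1, "tz": 0, "ax": 0, "ay": 0, "az": 2}
    - {"tx": 4.6, "ty": 0.2, "tz": 0, "ax": 0, "ay": 0, "az": 2}
    - {"tx": 4.5, "ty": 0.2, "tz": 0, "ax": 0, "ay": 0, "az": 2}
    - {"tx": 4.6, "ty": 0.2, "tz": 0, "ax": 0, "ay": 0, "az": 2}
    - {"tx": 4.5, "ty": 0.2, "tz": 0, "ax": 0, "ay": 0, "az": 2}
    - {"tx": 4.6, "ty": 0.1, "tz": 0, "ax": 0, "ay": 0, "az": 2}

```text
time_s: 8.05
eef_pos: [0.4957, -0.1298, 0.0941]
ee_rot: [0.505, 0.38, 0.596, -0.495]
ft_force: [-3.5, -1.8, -0.1]
grip_width: 0.0108
```

Emit:
move_arm:
  series:
    - {"tx": 4.5, "ty": 0.2, "tz": 0, "ax": 0, "ay": 0, "az": 2}
    - {"tx": 4.6, "ty": 0.2, "tz": 0, "ax": 0, "ay": 0, "az": 2}
    - {"tx": 4.5, "ty": 0.2, "tz": 0, "ax": 0, "ay": 0, "az": 2}
    - {"tx": 4.6, "ty": 0.2, "tz": 0, "ax": 0, "ay": 0, "az": 2}
    - {"tx": 2.2, "ty": 0.1, "tz": 0, "ax": 0, "ay": 0, "az": 1}
    - {"tx": 2.3, "ty": 0.1, "tz": 0, "ax": 0, "ay": 0, "az": 1}
    - {"tx": 2.2, "ty": 0.1, "tz": 0, "ax": 0, "ay": 0, "az": 1}
    - {"tx": 2.3, "ty": 0.1, "tz": 0, "ax": 0, "ay": 0, "az": 1}
    - {"tx": 0, "ty": 0, "tz": 0, "ax": 0, "ay": 0, "az": 0}
    - {"tx": 0, "ty": 0, "tz": 0, "ax": 0, "ay": 0, "az": 0}

```text
time_s: 9.05
eef_pos: [0.4941, -0.1302, 0.0676]
ee_rot: [0.553, 0.44, 0.554, -0.44]
ft_force: [-6.2, -1.0, 3.4]
grip_width: 0.0111
```

```bash
python3 look.py c
```

```text
9.05 [ 0.49410023 -0.13020253  0.0675704 ] [-6.2 -1.   3.4] [-0.27  1.05 -0.03] 0.011073816712731688 [-0.37  0.07  1.67 -0.    1.4  -0.6 ] tilt 0.0417958195669148
```

View pics/Lc.png

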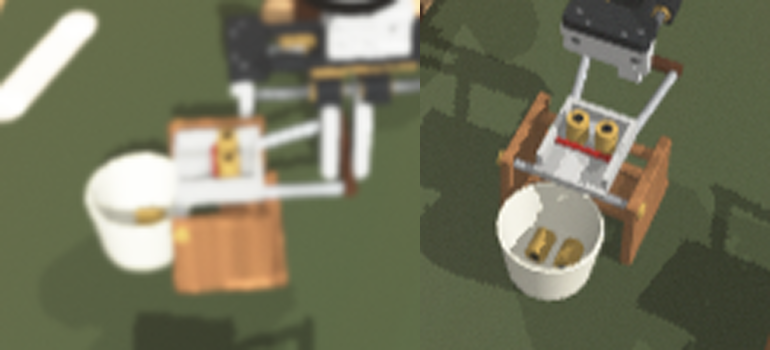

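The tray is fully down, the back row is upright behind the lip and two bushings are in the cup. I release and retreat.

Emit:
move_arm:
  grip: 0.4
  series:
    - {"tx": 0, "ty": 0, "tz": 0, "ax": 0, "ay": 0, "az": 0}
    - {"tx": 0, "ty": 0, "tz": 0, "ax": 0, "ay": 0, "az": 0}
    - {"tx": 0, "ty": 0, "tz": 0, "ax": 0, "ay": 0, "az": 0}
    - {"tx": 0, "ty": 0, "tz": 0, "ax": 0, "ay": 0, "az": 0}
    - {"tx": 0, "ty": 0, "tz": 0, "ax": 0, "ay": 0, "az": 0}
    - {"tx": -5, "ty": 0, "tz": 0, "ax": 0, "ay": 0, "az": 0}
    - {"tx": -15, "ty": 0, "tz": 0, "ax": 0, "ay": 0, "az": 0}
    - {"tx": -20, "ty": 0, "tz": 0, "ax": 0, "ay": 0, "az": 0}
    - {"tx": -25, "ty": 0, "tz": 0, "ax": 0, "ay": 0, "az": 0}
    - {"tx": -25, "ty": 0, "tz": 0, "ax": 0, "ay": 0, "az": 0}

```text
time_s: 10.15
eef_pos: [0.4945, -0.13, 0.1584]
ee_rot: [0.553, 0.44, 0.554, -0.44]
ft_force: [-0.0, -0.5, 0.2]
grip_width: 0.0377
```

Emit:
move_arm:
  series:
    - {"tx": -30, "ty": 0, "tz": 0, "ax": 0, "ay": 0, "az": 0}
    - {"tx": -30, "ty": 0, "tz": 0, "ax": 0, "ay": 0, "az": 0}
    - {"tx": 0, "ty": 0, "tz": 0, "ax": 0, "ay": 0, "az": 0}
    - {"tx": 0, "ty": 0, "tz": 0, "ax": 0, "ay": 0, "az": 0}
    - {"tx": 0, "ty": 0, "tz": 0, "ax": 0, "ay": 0, "az": 0}
    - {"tx": 0, "ty": 0, "tz": 0, "ax": 0, "ay": 0, "az": 0}

```text
time_s: 10.75
eef_pos: [0.4937, -0.1298, 0.2153]
ee_rot: [0.552, 0.44, 0.555, -0.44]
ft_force: [0.1, 0.5, -0.2]
grip_width: 0.0374
```

```bash
python3 look.py d
```

```text
10.75 [ 0.49374383 -0.12977599  0.21527457] [ 0.1  0.5 -0.2] [-0.03  0.12 -0.01] 0.03743497005997972 [-0.37  0.    1.44  0.    1.7  -0.6 ] tilt 0.16989661158707883
```

View pics/Ld.png

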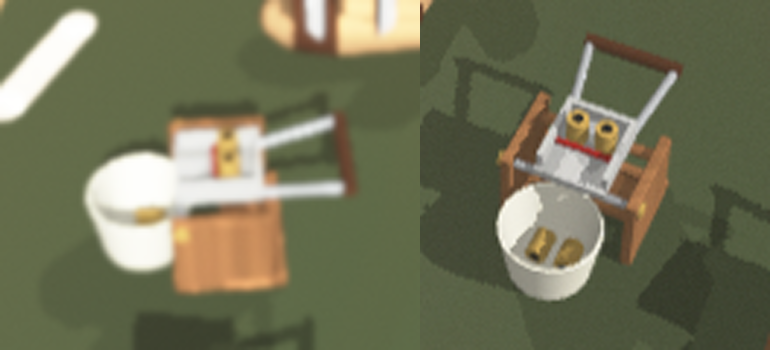

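The tray is down and clear of the gripper, the back row is upright behind the lip, and two bushings are in the cup, which hasn't moved. I hand the job in.

```bash
python3 -c "
from plant import *
print(sign_off())"
```

```text
the job is handed in; nothing more can be done
None
```

The job is done and handed in at 10.9 s. I gripped the brass tray's handle from above, tipped it about its hinge to 32°, lowered it fully at the same grip, let go and backed off straight up.

- **Result:** The last pictures show the two front bushings in the cup and the back row upright behind the red lip. The tray is back at its starting pose and the cup is where it stood. The arm hung about 13 cm above the handle, with near-zero force on it.
- **Limits:** The wrist force readings stayed at about 7 N or less. The fingers never came near the bushings, and I did not go near the black or purple trays.
- **Failed calls:** The first move calls were refused because each row needs all six keys. Nothing moved and only camera time was lost.
- **Check differences:** The three views of the handle agreed to about 1 mm, and no final check disagreed.

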